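Empty the mould, sort the recycled-plastic pulls, close up and start the next shot

ROBOT

A 6-joint arm with a two-finger parallel gripper is mounted at the origin on the work surface. World frame = base frame: x ahead of the robot, y to its left, z up, the work surface at z = 0. Lengths are in m, angles in degrees, forces in N, time in s.
With the tool pointing down it reaches from about 0.35 to 0.875 m from the base axis. Payload 4.2 kg.
Tool frame: the origin (TCP) lies midway between the tips of the shut fingers; the grasp point (between the pads) lies 19 mm behind it; y points along the fingers, z is the direction in which the jaws open and shut, and the axes are right-handed (so a half turn about y gives the same grasp; the last joint's range is limited). The gripper opens to 87 mm and grips with 3 to 60 N. Pads are 19 mm wide; open, the fingers measure 117 mm over their backs; the gripper's body (75 mm by 190 mm) begins 51 mm behind the grasp point.
Start: joints at [91.249, 22.042, 0.453, 0, -68.411, -14.817], TCP at [0.147, 0.608, 0.223] pointing down, gripper open.
Joint ranges: [-179.83, 179.83], [-69.29, 118.12], [-61.27, 80.66], [-181.25, 117.63], [-171.15, -9.14], [-177.46, 177.46]. Speed limits (degrees/s): [159.86, 159.86, 180, 180, 180, 180].

INTERFACE

Orientations are given as [roll, pitch, yaw] about the fixed x, y, z axes, in that order (R = Rz(yaw) Ry(pitch) Rx(roll)).
In Python, from workcell import env gives the robot as it stands. The module is installed in compiled form; this text tells all that it offers. Calls block until the motion is done:
- env.goto(position, orientation): joint-space move of the TCP to a pose.
- env.move_straight(position, rotation=None, rate=0.15, force_limit=None): straight line of the TCP; rotation=None keeps the orientation; rate is the mean speed in m/s. With force_limit (N) it stops when the force on the tool has changed by that much, and returns True; else False.
- env.set_joints(angles): joint-space move.
- env.gripper_to(opening, grasp_force=None): opening from 0.0 (shut) to 1.0 (fully open); grasp_force is the grip in N (None keeps the last); returns when the fingers have stopped.
- env.dwell(seconds).
- env.inverse_kinematics(position, orientation): joint angles nearest the present ones, or None.
- env.read_state(): the state.
- env.grab_frame(name): name is "side" or "top" or "wrist"; returns a dict with "image" (384x512x3 uint8, blue, green, red), "fx", "fy", "cx", "cy" (pixels), "D" ([k1, k2, p1, p2, k3] as OpenCV has them; the pictures are not rectified), "position" and "orientation" of the camera in the world. Camera axes: x right, y up, looking along -z (the intrinsics and any distortion apply to the point x, -y, -z); pixel columns grow to the right and rows downward; lengths in m; the calibration is good to about 2 mm. A picture is of the moment at which its call begins. There is no depth.
A pose or a line that the arm cannot do raises env.Unreachable and nothing moves.
- env.close_job(): hands the job in, once; it reports no verdict.
Trained networks look in a picture, given as the dict that the camera call returned (one of the last four; its "shot" number tells which), for a name from the list of things; names that differ only in an ending like _2 or _b are one class to them, and where a whole thing is asked for, a point or a joint stands for the part that bears it (a point fixed in the world has none). Each returns a list of dicts, best first, with "score" (0 to 1); they miss things now and then, are a little off and sometimes report something else, mostly with a low value. They report only what shows in the picture. A call takes as long as a camera call. They do not tell look-alikes from the thing itself.
- env.search_frame(picture, thing): "xyz" ([x, y, z] in m, in world coordinates, good to about 4 mm: the middle of the surface that is visible of it).
- env.trace(picture, thing): "mask" (384x512 bool, what is visible of it).
The state is a dict: "clock": time; "joint_positions": joint angles; "qvel": joint speeds; "joint_torque": joint torques, N m; "position": TCP position; "tool_rot": TCP orientation; "force": force on the tool from outside, world axes, zero at the start; "wrist_torque": the same for the moment, N m; "opening": opening from 0.0 (shut) to 1.0 (fully open).
Only numpy, scipy, OpenCV 4.12 (cv2) and the standard library are available. Lean on these libraries where they do the work, as an engineer would, in place of code of your own. Each camera call takes 0.05 s, during which the arm holds its last target.

TASK

Lift every moulded cabinet pull out of the open mould and lay it in the crate of its own colour, blue pulls in the blue crate and white pulls in the white crate. When the mould is empty, swing the upper half fully shut with its red tab, and only then press the green start button fully down and let it come up again. Do not press start while the mould is open, and leave the other things on the bench where they are.

Things in the scene. Friction and masses are not known exactly. Their poses are not given: they have to be found in the camera images.
- mould: fixed lower half of a mould: dark steel block 190 (x) x 140 (y) x 40 mm high, on a dark base plate 210 x 150 x 6 mm. Origin: centre of its underside, at table level, z up. Six open cavities in its top face, each 31 (x) x 47 (y) x 12 mm deep, centred at x = -60, 0, +60, y = -33, +33 mm; some may be empty. The upper half is hinged along the +y edge
- lid (a joint): hinge of the upper mould half (aluminium plate 190 x 140 x 10 mm, a 150 x 100 x 22 mm block on its outer face, 0.5 kg). 0 = shut, flat on the lower half; about 1.9 to 2.2 rad at the start, leaning back past upright on the mould's +y side. Stiff: it stays at any angle, so push it all the way, 3 to 6 N at the red tab. Pulls left in the cavities stop it from closing
- lid_hinge (a point): middle of the hinge axis, which runs along the mould's x axis, 41 mm above the table and 70 mm to the +y side of the mould's origin; the lid plate's underside lies in this axis
- lid_tab (a point): point on the outer face (upper face when shut) of the red tab on the lid's free edge, 160 mm from the hinge. The tab is 60 mm wide, 10 mm thick, from 140 to 175 mm from the hinge. Axes: x along the hinge, -y from hinge to tab, z out of the outer face. Shut, it is 51 mm above the table, beyond the mould's -y side
- start (a joint): green start button, travel 0 (up) to 0.006 m (fully down), spring return, 5 N to hold it fully down
- start_top (a point): centre of the top of the green start button (32 mm across, black collar), about 67 mm above the table when up, on a fixed grey box 70 x 70 x 45 mm; it is pressed straight down
- blue_pull1: moulded blue cabinet pull with small flecks, about 40 g, T section: base 28 (x) x 44 (y) x 10 mm, upright rib 12 (x) x 44 (y) mm on it, 36 mm high in all. Origin: centre of the base's underside, z towards the rib. At the start it sits in a mould cavity, origin 28 mm above the table, rib 24 mm proud of the mould's face, axes along the mould's. May be absent
- blue_pull2: moulded blue cabinet pull with small flecks, about 40 g, T section: base 28 (x) x 44 (y) x 10 mm, upright rib 12 (x) x 44 (y) mm on it, 36 mm high in all. Origin: centre of the base's underside, z towards the rib. At the start it sits in a mould cavity, origin 28 mm above the table, rib 24 mm proud of the mould's face, axes along the mould's. May be absent
- blue_pull3: moulded blue cabinet pull with small flecks, about 40 g, T section: base 28 (x) x 44 (y) x 10 mm, upright rib 12 (x) x 44 (y) mm on it, 36 mm high in all. Origin: centre of the base's underside, z towards the rib. At the start it sits in a mould cavity, origin 28 mm above the table, rib 24 mm proud of the mould's face, axes along the mould's. May be absent
- white_pull1: moulded white cabinet pull with small flecks, about 40 g, T section: base 28 (x) x 44 (y) x 10 mm, upright rib 12 (x) x 44 (y) mm on it, 36 mm high in all. Origin: centre of the base's underside, z towards the rib. At the start it sits in a mould cavity, origin 28 mm above the table, rib 24 mm proud of the mould's face, axes along the mould's. May be absent
- white_pull2: moulded white cabinet pull with small flecks, about 40 g, T section: base 28 (x) x 44 (y) x 10 mm, upright rib 12 (x) x 44 (y) mm on it, 36 mm high in all. Origin: centre of the base's underside, z towards the rib. At the start it sits in a mould cavity, origin 28 mm above the table, rib 24 mm proud of the mould's face, axes along the mould's. May be absent
- white_pull3: moulded white cabinet pull with small flecks, about 40 g, T section: base 28 (x) x 44 (y) x 10 mm, upright rib 12 (x) x 44 (y) mm on it, 36 mm high in all. Origin: centre of the base's underside, z towards the rib. At the start it sits in a mould cavity, origin 28 mm above the table, rib 24 mm proud of the mould's face, axes along the mould's. May be absent
- blue_crate: open blue crate, loose on the table, 0.6 kg, 180 (x) x 120 (y) x 50 mm high outside, walls and floor 4 mm. Origin: centre of its underside, z up
- white_crate: open white crate, loose on the table, 0.6 kg, 180 (x) x 120 (y) x 50 mm high outside, walls and floor 4 mm. Origin: centre of its underside, z up
- tape: bystander: yellow roll of tape, ring 84 mm across, 22 mm high, lying flat, loose; origin at the centre of its underside
- scraper: bystander: flat spatula-like scraper, 200 mm long, lying on the table, loose; origin on its long axis
- spray: bystander: orange and red spray can, 50 mm across, 150 mm tall, upright, loose; origin at the centre of its underside
- flake_jar: bystander: closed jar, green label, white cap, 70 mm across, 100 mm tall, upright, loose; origin at the centre of its underside
- gauge_disc: bystander: brass disc 60 mm across, 15 mm thick, lying flat, loose; origin at the centre of its underside
- sample_tile: bystander: green tile 60 x 60 x 12 mm, lying flat, loose; origin at the centre of its underside
There are look-alikes about, which are no part of the job. Leave any brown look-alike of the white_pull2 alone.

How it is judged:
By the outcome, as a careful person would: the job done as asked, in the order asked, and still so for the second after the job is handed in, with the robot touching nothing.
Of blue_pull1, blue_pull2, blue_pull3, white_pull1, white_pull2, white_pull3 only 4 to 6 are there at a start; the rules pass over those that are not, and their reading is None.
At some moment in a run one of blue_crate, white_crate may be knocked a few centimetres aside while the robot is not near it.
Once in a run the grip may slacken for a moment while it holds something.
It also fails if it takes over 210 s, if anything falls off the work surface, if the arm or the gripper's body presses on something with over 40 N, if the wrist force passes 120 N, or if a joint passes its speed limit or range.

## Working session

There is one attempt and no reset: what is moved stays moved. The work goes in short steps, each a Python script; the robot and the scene stay as the last script left them, time stands still between calls to the robot, and variables do not carry over. Pictures are saved under pics/ and viewed, and the job is handed in when it is done.

```bash
mkdir -p pics; ls; cat > h.py <<'E'
from workcell import env
import numpy as np, cv2
from scipy.spatial.transform import Rotation as R
def shot(n,fn=None):
    p=env.grab_frame(n)
    if fn: cv2.imwrite('pics/'+fn+'.png',p['image'])
    return p
def Rc(p):
    o=np.array(p['orientation'],float)
    return o if o.shape==(3,3) else R.from_euler('xyz',o,degrees=True).as_matrix()
def ray(p,uv):
    K=np.array([[p['fx'],0,p['cx']],[0,p['fy'],p['cy']],[0,0,1.]])
    q=cv2.undistortPoints(np.array(uv,float).reshape(-1,1,2),K,np.array(p['D'],float)).reshape(-1,2)
    d=np.c_[q[:,0],-q[:,1],-np.ones(len(q))]
    return np.array(p['position'],float),d@Rc(p).T
def onz(p,uv,z):
    c,d=ray(p,uv); return c+d*((z-c[2])/d[:,2])[:,None]
def proj(p,X):
    X=np.array(X,float).reshape(-1,3)
    q=(X-np.array(p['position']))@Rc(p); q=q*[1,-1,-1]
    K=np.array([[p['fx'],0,p['cx']],[0,p['fy'],p['cy']],[0,0,1.]])
    return cv2.projectPoints(q,np.zeros(3),np.zeros(3),K,np.array(p['D'],float))[0].reshape(-1,2)
E
python3 - <<'E'
from h import *
for n in ['side','top','wrist']:
    p=shot(n,n+'0'); print(n,p['position'],p['orientation'],p['fx'],p['D'])
s=env.read_state(); print(s)
E
```

```text
pics
side [ 0.09988033 -0.75189118  0.69574999] [ 54.93193087   1.40132647 -31.18765667] 396.3204409951244 [-0.09690126  0.          0.          0.          0.        ]
top [ 0.32319012 -0.01068745  1.12351289] [ 11.08579949   1.4559556  -90.2123364 ] 395.54422496222094 [-0.06304146  0.          0.          0.          0.        ]
wrist [0.21664266 0.58945914 0.38386214] [ -15.40431844   -0.11015071 -103.57786786] 308.18097285886626 [-0.04641117  0.          0.          0.          0.        ]
{'clock': 0.15, 'joint_positions': array([ 9.12504355e+01,  2.20811586e+01,  3.98609231e-01, -1.98392542e-02,
       -6.84140673e+01, -1.48161158e+01]), 'qvel': array([ 0.1114015 , -0.12778141,  0.12405587,  0.22517312, -0.02952394,
       -0.01049731]), 'joint_torque': array([-6.83424423e-04, -3.91050446e+01,  1.87588656e+01,  4.22231555e+00,
        1.24035709e-02, -1.37534071e-04]), 'position': array([0.14648741, 0.60711664, 0.22171311]), 'tool_rot': array([-8.99018803e+01,  6.88430016e-03,  1.66427011e+02]), 'force': array([0.23118583, 0.52302669, 0.24478369]), 'wrist_torque': array([-0.0152344 , -0.0104879 , -0.02304326]), 'opening': 0.9970986478839869}
```

View pics/side0.png

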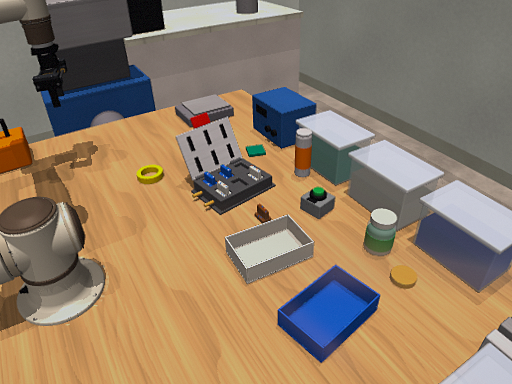

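View pics/top0.png

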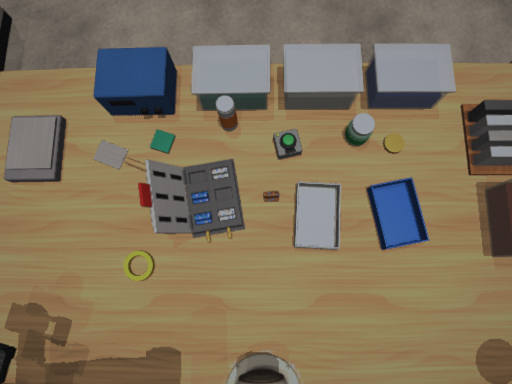

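View pics/wrist0.png

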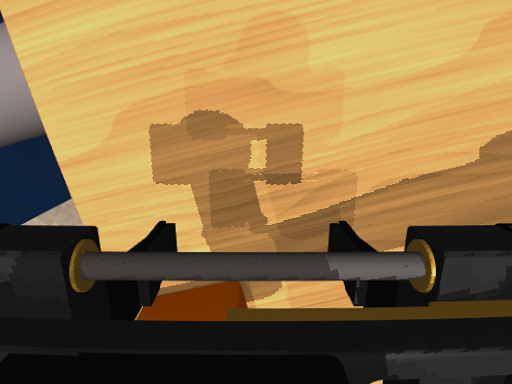

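```bash
python3 - <<'E'
from h import *
p=shot('top'); s=shot('side')
for t in ['mould','lid','lid_tab','start_top','blue_pull1','white_pull1','blue_crate','white_crate','tape','scraper','spray','flake_jar','gauge_disc','sample_tile']:
  for n,q in(('T',p),('S',s)):
    try:
        for d in env.search_frame(q,t)[:4]: print(n,t,round(d['score'],2),np.round(d['xyz'],3),np.round(proj(q,d['xyz'])[0]))
    except Exception as e: print(n,t,e)
a=cv2.resize(p['image'][140:255,120:260],None,fx=5.6,fy=5.2,interpolation=cv2.INTER_CUBIC);cv2.imwrite('pics/tz.png',a)
a=cv2.resize(s['image'][100:230,160:360],None,fx=4,fy=4,interpolation=cv2.INTER_CUBIC);cv2.imwrite('pics/sz.png',a)
E
```

```text
T mould 0.94 [0.514 0.202 0.043] [189. 200.]
T mould 0.17 [0.46  0.16  0.044] [204. 219.]
S mould 0.63 [0.509 0.213 0.056] [215. 164.]
S mould 0.53 [ 0.475 -0.15   0.02 ] [269. 246.]
T lid 0.95 [0.502 0.246 0.123] [166. 199.]
T lid 0.62 [0.461 0.16  0.045] [204. 219.]
S lid 0.89 [0.503 0.246 0.112] [207. 144.]
T lid_tab 0.85 [0.503 0.249 0.118] [166. 199.]
T lid_tab 0.6 [0.588 0.112 0.053] [221. 173.]
S lid_tab 0.74 [0.504 0.246 0.109] [207. 145.]
S lid_tab 0.25 [0.697 0.287 0.011] [255. 150.]
T start_top 0.61 [ 0.674 -0.081  0.069] [290. 141.]
S start_top 0.54 [ 0.676 -0.081  0.07 ] [318. 190.]
S start_top 0.25 [0.503 0.241 0.11 ] [208. 146.]
T blue_pull1 0.75 [0.461 0.16  0.045] [203. 219.]
T blue_pull1 0.56 [0.518 0.17  0.05 ] [200. 198.]
T blue_pull1 0.37 [0.657 0.439 0.001] [115. 156.]
T blue_pull1 0.18 [0.504 0.249 0.121] [165. 199.]
S blue_pull1 0.61 [0.522 0.166 0.048] [226. 172.]
S blue_pull1 0.27 [ 0.677 -0.079  0.066] [318. 191.]
T white_pull1 0.64 [0.588 0.114 0.051] [220. 173.]
T white_pull1 0.58 [ 0.528 -0.024  0.019] [270. 196.]
T white_pull1 0.54 [0.473 0.096 0.046] [
[... 748 characters left out ...]
 [113. 157.]
S scraper 0.67 [0.5   0.242 0.11 ] [207. 146.]
T spray 0.73 [ 0.701 -0.273  0.097] [361. 128.]
T spray 0.72 [0.736 0.09  0.129] [227. 113.]
T spray 0.62 [0.66  0.442 0.003] [114. 155.]
T spray 0.56 [0.334 0.348 0.024] [137. 265.]
S spray 0.81 [0.74  0.081 0.092] [302. 151.]
T flake_jar 0.8 [ 0.702 -0.273  0.1  ] [361. 127.]
T flake_jar 0.19 [0.469 0.098 0.043] [226. 216.]
S flake_jar 0.61 [ 0.694 -0.295  0.071] [380. 231.]
T gauge_disc 0.84 [ 0.684 -0.392  0.019] [395. 142.]
T gauge_disc 0.73 [ 0.698 -0.271  0.099] [360. 129.]
S gauge_disc 0.79 [ 0.682 -0.394  0.014] [404. 276.]
T sample_tile 0.78 [0.695 0.297 0.013] [161. 142.]
S sample_tile 0.74 [0.696 0.285 0.009] [256. 151.]
```

View pics/tz.png

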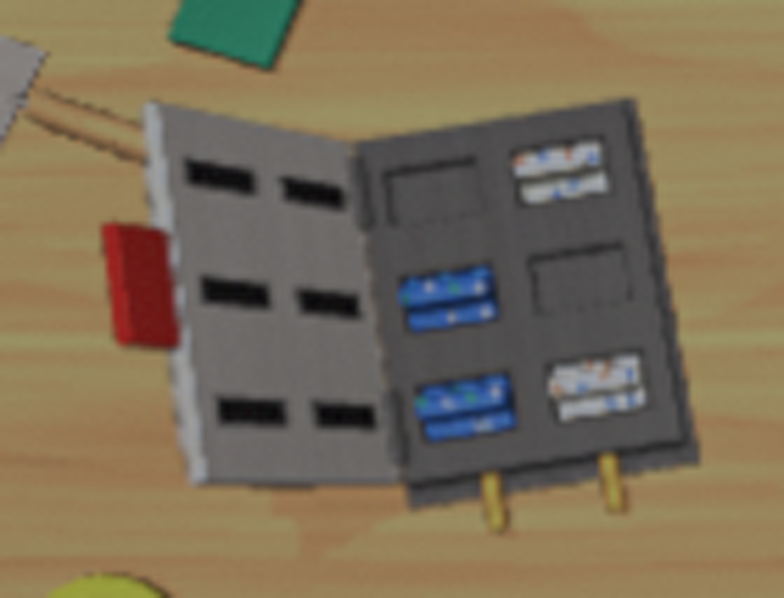

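View pics/sz.png

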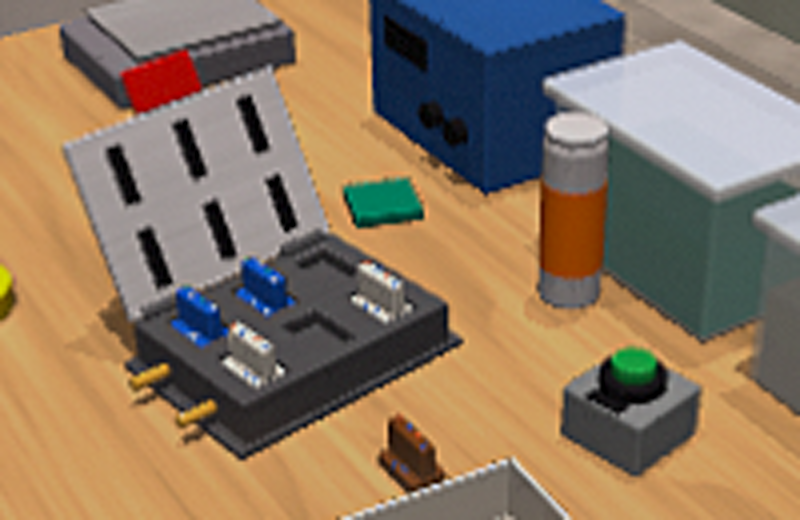

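```bash
python3 - <<'E'
from h import *
from scipy.optimize import least_squares
p=shot('top'); s=shot('side')
f=lambda a:np.array(a,float)/[5.6,5.2]+[120-.4,140-.4]
uv=f([(557,160),(447,287),(465,403),(595,373),(632,102),(687,438),(385,173),(476,158),(529,258),(622,243)])
L=np.array([(60,-33,64),(0,33,64),(-60,33,64),(-60,-33,64),(95,-70,40),(-95,-70,40),(75.5,56.5,40),(75.5,9.5,40),(15.5,-9.5,40),(15.5,-56.5,40)])/1000
g=lambda a:np.array(a,float)/[4,4]+[160-.4,100-.4]
us=g([(385,282),(266,277),(200,309),(250,340),(448,305),(242,405)])
Ls=np.array([(60,-33,52),(0,33,52),(-60,33,52),(-60,-33,52),(95,-70,40),(-95,-70,40)])/1000
W=lambda v,L:L@R.from_euler('z',v[2]).as_matrix().T+[v[0],v[1],0]
# side: rib centre points less precise; use only corners
r1=lambda v:(proj(p,W(v,L))-uv).ravel()
r2=lambda v:np.r_[r1(v),(proj(s,W(v,Ls[4:]))-us[4:]).ravel()]
for r in(r1,r2):
    o=least_squares(r,[.52,.13,.15],x_scale=.01); print(o.x,np.degrees(o.x[2])); print(np.round(r(o.x).reshape(-1,2),2))
# tab: zoom corners of inner face top image
E
```

```text
[0.5288636  0.13812277 0.16697098] 9.56673249811083
[[ 0.37 -0.06]
 [-0.39  0.58]
 [-0.45 -0.31]
 [ 0.31  1.29]
 [-1.11 -0.8 ]
 [-0.04  0.13]
 [ 0.18 -0.27]
 [ 0.22 -0.24]
 [ 0.51 -0.21]
 [ 0.4  -0.2 ]]
[0.52878901 0.13824521 0.16355798] 9.371181896189913
[[ 0.4  -0.01]
 [-0.44  0.56]
 [-0.58 -0.31]
 [ 0.19  1.37]
 [-1.03 -0.72]
 [-0.18  0.26]
 [ 0.22 -0.33]
 [ 0.27 -0.24]
 [ 0.48 -0.18]
 [ 0.38 -0.11]
 [ 0.13 -0.39]
 [ 0.37  0.44]]
```

```bash
cat >> h.py <<'E'
def st(): 
    s=env.read_state(); return round(s['clock'],1),np.round(s['position'],4),np.round(s['force'],1),round(s['opening'],3)
E
python3 - <<'E'
from h import *
for yaw in (99.5,-80.5):
  for P in ([.53,.14,.28],[.47,-.4,.2],[.53,.14,.05],[.675,-.08,.07]):
    print(yaw,P,env.inverse_kinematics(P,[-90,0,yaw]))
env.goto([.529,.125,.30],[-90,0,99.5])
print(st())
p=shot('wrist','w1'); print(p['position'],p['orientation'])
v=(.5289,.1381,.1655)
W=lambda L:np.array(L)@R.from_euler('z',v[2]).as_matrix().T+[v[0],v[1],0]
im=p['image'].copy()
for x in(-60,0,60):
  for y in(-33,33):
    c=W(np.array([[x+a*15.5,y+b*23.5,40] for a,b in((-1,-1),(1,-1),(1,1),(-1,1))])/1000)
    cv2.polylines(im,[np.round(proj(p,c)).astype(int)],True,(0,255,255),1)
cv2.polylines(im,[np.round(proj(p,W(np.array([[95,70,40],[95,-70,40],[-95,-70,40],[-95,70,40]])/1e3))).astype(int)],True,(0,255,0),1)
cv2.imwrite('pics/w1o.png',cv2.resize(im,(800,600)))
E
```

```text
99.5 [0.53, 0.14, 0.28] [ 31.7451848   12.44677265  -4.89993278   0.         -72.65329457
 -22.2451848 ]
99.5 [0.47, -0.4, 0.2] [-25.39371467  22.18996567  -2.65115782   0.         -65.15887651
  34.89371467]
99.5 [0.53, 0.14, 0.05] [ 31.7451848   25.46677152 -22.67367431   0.         -41.85955417
 -22.2451848 ]
99.5 [0.675, -0.08, 0.07] [  6.8381622   34.56151217  -1.67647861   0.         -53.76200923
   2.6618378 ]
-80.5 [0.53, 0.14, 0.28] [ 31.7451848   12.44677265  -4.89993278   0.         -72.65329457
 157.7548152 ]
-80.5 [0.47, -0.4, 0.2] [ -25.39371467   22.18996567   -2.65115782    0.          -65.15887651
 -145.10628533]
-80.5 [0.53, 0.14, 0.05] [ 31.7451848   25.46677152 -22.67367431   0.         -41.85955417
 157.7548152 ]
-80.5 [0.675, -0.08, 0.07] [   6.8381622    34.56151217   -1.67647861    0.          -53.76200923
 -177.3381622 ]
(4.0, array([0.5289, 0.1257, 0.2998]), array([-0. , -0.3, -0.1]), 0.999)
[0.5405969  0.05334957 0.4620602 ] [-1.54043781e+01 -3.08346812e-02 -1.70430019e+02]
```

View pics/w1o.png

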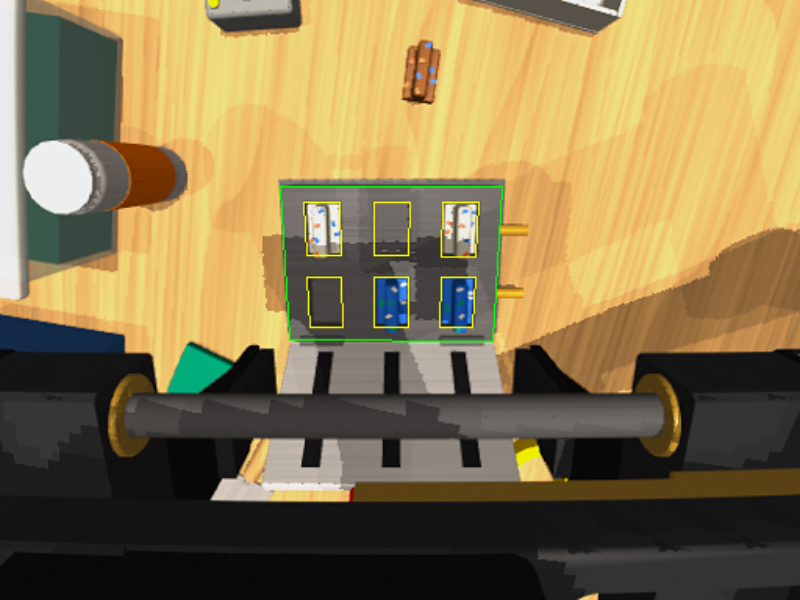

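```bash
cat >> h.py <<'E'
from scipy.optimize import minimize
V=(.5289,.1381,.1655); YM=np.degrees(V[2])
def M(x,y,z):
    c,s=np.cos(V[2]),np.sin(V[2]); return np.array([V[0]+c*x-s*y,V[1]+s*x+c*y,z])
BOX=np.array([[a*.09,b*.06,z] for a in(-1,1) for b in(-1,1) for z in(0,.05)])
def hullmask(p,v,S=3):
    c,s=np.cos(v[2]),np.sin(v[2])
    X=BOX@np.array([[c,-s,0],[s,c,0],[0,0,1]]).T+[v[0],v[1],0]
    h=cv2.convexHull(proj(p,X).astype(np.float32))
    m=np.zeros((384,512),np.uint8); cv2.fillConvexPoly(m,np.round(h*16+0).astype(int),1,shift=4); return m>0
def crate(name,near=None):
    vs=[];out=[]
    for cam in('top','side'):
        p=shot(cam); best=None
        for d in env.trace(p,name):
            m=d['mask'].astype(np.uint8)
            n,l,stt,_=cv2.connectedComponentsWithStats(m)
            if n<2: continue
            m=(l==1+np.argmax(stt[1:,4])); 
            if m.sum()<600 or d['score']<.3: continue
            ys,xs=np.nonzero(m); c0=onz(p,[[xs.mean(),ys.mean()]],.02)[0]
            if near is not None and np.hypot(*(c0[:2]-near[:2]))>.12: continue
            # convex hull of mask
            hm=np.zeros((384,512),np.uint8); pts=np.c_[xs,ys].astype(np.int32)
            cv2.fillConvexPoly(hm,cv2.convexHull(pts),1); hm=hm>0
            f=lambda v:1-(hm&(k:=hullmask(p,v))).sum()/(hm|k).sum()
            for y0 in(-.6,-.2,.2,.6):
                r=minimize(f,[c0[0],c0[1],y0],method='Nelder-Mead',options=dict(initial_simplex=np.array([c0[0],c0[1],y0])+np.array([[0,0,0],[.02,0,0],[0,.02,0],[0,0,.2]]),xatol=2e-4,fatol=1e-4))
                if best is None or r.fun<best[0]: best=(r.fun,r.x,d['score'])
        if best: out.append((cam,round(1-best[0],3),np.round(best[1],4),round(best[2],2)))
    return out
E
python3 - <<'E'
from h import *
print(crate('white_crate',np.array([.473,-.155])))
print(crate('blue_crate',np.array([.478,-.385])))
print(st())
E
```

```text
[('top', np.float64(0.975), array([ 0.47  , -0.1537, -0.0573]), 0.95), ('side', np.float64(0.984), array([ 0.4707, -0.1552, -0.0685]), 0.7)]
[('top', np.float64(0.978), array([ 0.4748, -0.377 ,  0.1887]), 0.74), ('side', np.float64(0.99), array([ 0.4742, -0.3795,  0.1875]), 0.67)]
(4.4, array([0.529 , 0.1252, 0.3   ]), array([ 0.8, -0.1, -0.8]), 1.001)
```

```bash
cat >> h.py <<'E'
def pick(x,y,z=.0445):
    o=[-90,0,YM+90]; a=M(x,y,0)
    env.gripper_to(.42)
    env.goto([a[0],a[1],.12],o)
    hit=env.move_straight([a[0],a[1],z],rate=.06,force_limit=6)
    print('desc',hit,st())
    env.gripper_to(0,25); print('grip',st())
    env.move_straight([a[0],a[1],.20],rate=.1); print('up',st())
def place(v,dx,dy=0,zt=.024):
    c,s=np.cos(v[2]),np.sin(v[2]); q=np.array([v[0]+c*dx-s*dy,v[1]+s*dx+c*dy]); o=[-90,0,np.degrees(v[2])+90]
    env.goto([*q,.20],o); print('over',st())
    hit=env.move_straight([*q,zt],rate=.08,force_limit=5); print('down',hit,st())
    env.gripper_to(.32); env.dwell(.2)
    env.move_straight([*q,.20],rate=.15); print('rel',st())
E
python3 - <<'E'
from h import *
pick(.06,-.033)
shot('wrist','w2')
print(crate('white_crate',np.array([.473,-.155])))
E
```

```text
desc False (7.7, array([0.5939, 0.1156, 0.045 ]), array([ 0.1, -0.2,  0.6]), 0.419)
grip (8.2, array([0.5936, 0.1155, 0.0446]), array([-0.2, -0.6,  0.5]), 0.137)
up (9.9, array([0.5931, 0.1153, 0.1992]), array([-0.6, -0.2, -0.2]), 0.137)
[('top', np.float64(0.979), array([ 0.4701, -0.153 , -0.0451]), 0.66), ('side', np.float64(0.983), array([ 0.4706, -0.1555, -0.0713]), 0.78)]
```

View pics/w2.png

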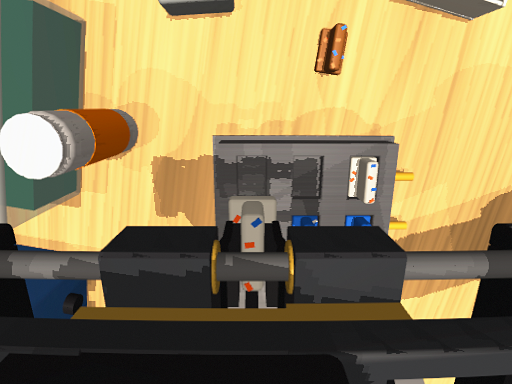

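The white pull hangs in the jaws at about (255,235); the second white one is at (363,180). I'll place the first one now.

```bash
python3 - <<'E'
from h import *
place((.4704,-.1545,-.06),.04,zt=.0215)
pick(-.06,-.033)
r=crate('white_crate',np.array([.473,-.155])); print(r)
shot('side','s3');shot('top','t3')
E
```

```text
over (11.3, array([ 0.511 , -0.1563,  0.2001]), array([-0. ,  0. , -0.4]), 0.137)
down False (13.7, array([ 0.5106, -0.1569,  0.0219]), array([ 0.3,  0.6, -0.5]), 0.136)
rel (15.8, array([ 0.5097, -0.1568,  0.199 ]), array([0.5, 0.9, 0.1]), 0.318)
desc False (18.8, array([0.4755, 0.0958, 0.0449]), array([ 0.3, -0.6,  0.1]), 0.424)
grip (19.4, array([0.4752, 0.0957, 0.0446]), array([-0.6,  0.4,  1.2]), 0.137)
up (21.1, array([0.4748, 0.0955, 0.1994]), array([ 0.1, -0.4, -0.3]), 0.137)
[('top', np.float64(0.966), array([ 0.4705, -0.154 , -0.0657]), 0.87), ('side', np.float64(0.973), array([ 0.4715, -0.1554, -0.0521]), 0.89)]
```

View pics/s3.png

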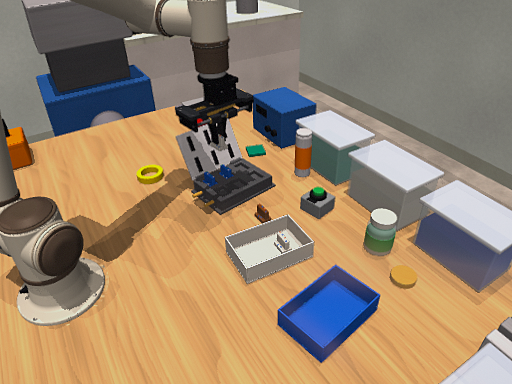

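View pics/t3.png

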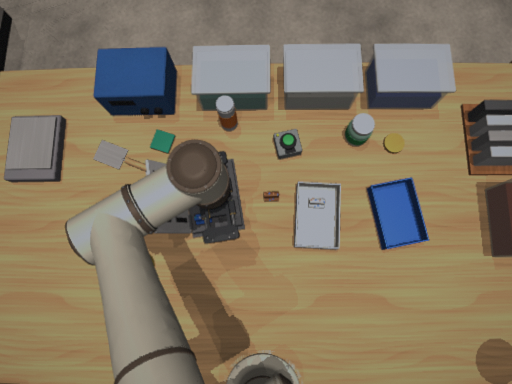

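The first white pull stands in the white crate: (283,241) in the side view, (317,203) from the top. The gripper holds the second one.

```bash
python3 - <<'E'
from h import *
place((.471,-.1547,-.06),-.04,zt=.0215)
pick(0,.029)
print(crate('blue_crate',np.array([.475,-.378])))
shot('side','s4');shot('wrist','w4')
E
```

```text
over (22.4, array([ 0.4315, -0.1519,  0.2001]), array([-0.4,  0.9,  0.4]), 0.135)
down False (24.7, array([ 0.4313, -0.1523,  0.0218]), array([-0.3,  0.3,  0.3]), 0.137)
rel (26.9, array([ 0.4304, -0.1522,  0.1991]), array([ 0.3, -0.5, -0.4]), 0.32)
desc False (30.1, array([0.5244, 0.1669, 0.045 ]), array([ 0.3, -0.1, -0.3]), 0.418)
grip (30.7, array([0.5242, 0.1667, 0.0446]), array([-0.4,  1. ,  0.9]), 0.134)
up (32.4, array([0.5238, 0.1665, 0.1993]), array([-0.4, -0.1, -0.6]), 0.134)
[('top', np.float64(0.985), array([ 0.4745, -0.378 ,  0.1815]), 0.97), ('side', np.float64(0.985), array([ 0.4739, -0.3798,  0.1827]), 0.71)]
```

View pics/s4.png

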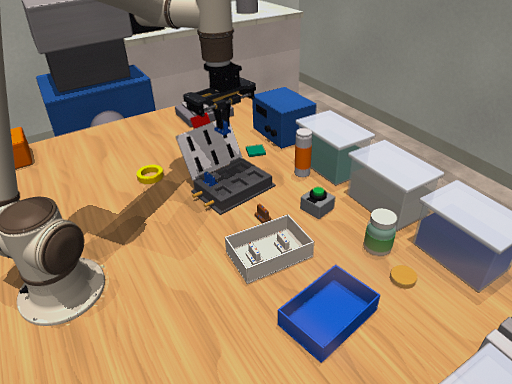

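View pics/w4.png

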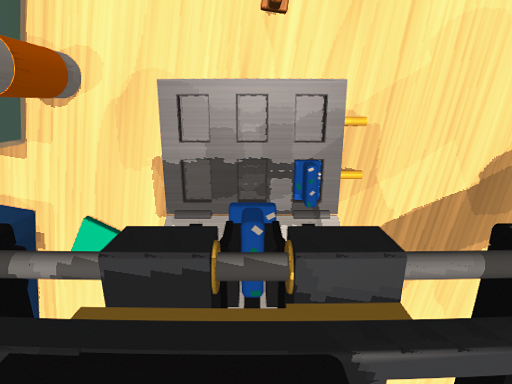

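Both white pulls are in the white crate (254,253 and 283,241 in the side view). The gripper holds one blue pull, and the last blue one is in the mould at (308,182) in the wrist view.

```bash
python3 - <<'E'
from h import *
place((.4743,-.379,.183),.04,zt=.0215)
pick(-.06,.029)
print(crate('blue_crate',np.array([.475,-.378])))
shot('side','s5');shot('wrist','w5')
E
```

```text
over (34.6, array([ 0.5142, -0.3709,  0.2001]), array([ 0.4, -0. , -0.7]), 0.135)
down False (37.0, array([ 0.5139, -0.3718,  0.0219]), array([-0.3,  0.4, -0.7]), 0.138)
rel (39.2, array([ 0.5131, -0.3714,  0.1988]), array([ 0.2,  0.2, -0.3]), 0.319)
desc False (43.0, array([0.4652, 0.157 , 0.0449]), array([-0.4,  0.3, -0.8]), 0.421)
grip (43.6, array([0.465 , 0.1569, 0.0446]), array([-0.2, -0.4,  1.5]), 0.139)
up (45.3, array([0.4646, 0.1567, 0.1994]), array([-0.1,  0.9,  0.1]), 0.135)
[('top', np.float64(0.985), array([ 0.4741, -0.3781,  0.1841]), 0.63), ('side', np.float64(0.986), array([ 0.4739, -0.3796,  0.1895]), 0.7)]
```

View pics/s5.png

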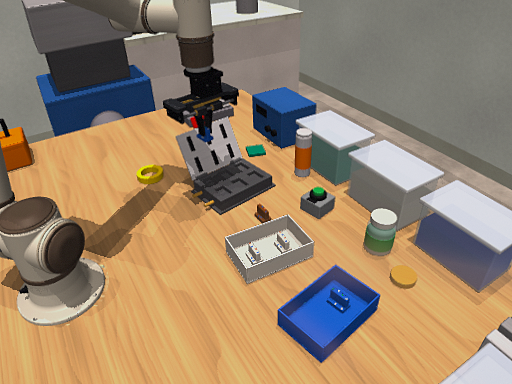

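View pics/w5.png

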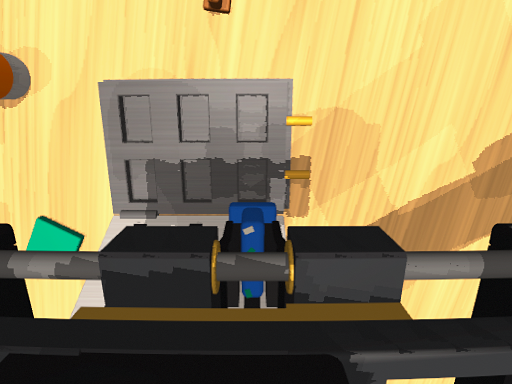

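The mould looks empty, and the last blue pull is in the jaws (250,240).

```bash
python3 - <<'E'
from h import *
place((.4740,-.379,.185),-.04,zt=.0215)
p=shot('top','t6');s=shot('side','s6')
print(crate('blue_crate',np.array([.475,-.378])),crate('white_crate',np.array([.47,-.155])))
def lid(th,pts): # pts x,r,n
    return np.array([M(x,.07-r*np.cos(th)+n*np.sin(th),.041+r*np.sin(th)+n*np.cos(th)) for x,r,n in pts])
for q,nm in((p,'tl'),(s,'sl')):
    im=cv2.resize(q['image'],None,fx=3,fy=3,interpolation=cv2.INTER_CUBIC)
    for th,c in((1.9,(0,0,255)),(2.0,(0,255,0)),(2.1,(255,0,255)),(2.2,(255,255,0))):
        pts=lid(th,[(-.03,.175,0),(.03,.175,0)]+[(-.095,.14,0),(.095,.14,0)])
        u=np.round((proj(q,pts)+.5)*3).astype(int)
        cv2.line(im,u[0].tolist(),u[1].tolist(),c,1);cv2.line(im,u[2].tolist(),u[3].tolist(),c,1)
    x0,y0=(300,360) if nm=='tl' else (450,250)
    cv2.imwrite(f'pics/{nm}.png',im[y0:y0+420,x0:x0+480])
E
```

```text
over (47.5, array([ 0.4352, -0.3857,  0.2001]), array([0.1, 0.4, 0.1]), 0.133)
down False (49.9, array([ 0.4349, -0.3865,  0.0219]), array([ 0.2,  0.7, -0. ]), 0.138)
rel (52.1, array([ 0.4342, -0.386 ,  0.1989]), array([ 0.2, -0.3,  0.1]), 0.318)
[('side', np.float64(0.984), array([ 0.4748, -0.3788,  0.1752]), 0.84)] [('top', np.float64(0.979), array([ 0.4714, -0.1538, -0.0653]), 0.6), ('side', np.float64(0.755), array([ 0.4432, -0.1303,  1.4421]), 0.71)]
```

View pics/tl.png

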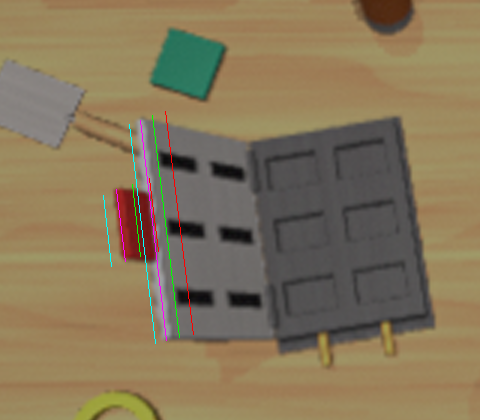

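View pics/sl.png

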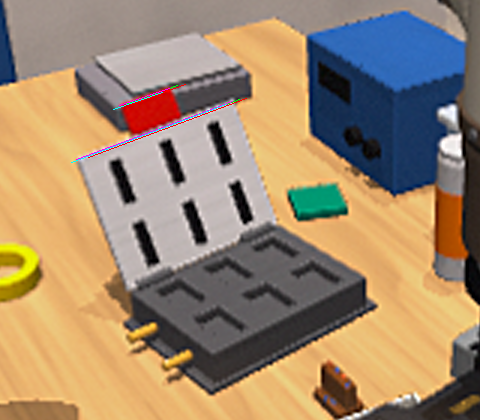

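View pics/s6.png

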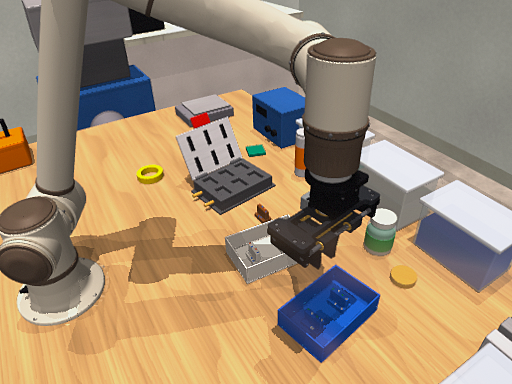

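The mould is empty, with all six cavities dark. The lid is at about 2.1 rad. Next I'll swing it shut from behind with closed fingers.

```bash
python3 - <<'E'
from h import *
q=env.read_state()['position']; o=[-90,0,YM+90]
env.move_straight([q[0],q[1],.33],rate=.2)
env.gripper_to(0)
a=M(0,.225,.33); env.goto(a,o)
p=shot('top'); s=shot('side','s7')
for n in('blue_crate','white_crate'): print(crate(n))
env.move_straight(M(0,.225,.165),rate=.12); print(st())
h=.010
ok=True
for th in np.linspace(2.15,1.57,9):
    y=.07-.175*np.cos(th)+.010*np.sin(th); z=.041+.175*np.sin(th)+.010*np.cos(th)
    hit=env.move_straight(M(0,y+h,z-.022),rate=.06,force_limit=20); print(round(th,2),hit,st()[2])
    if hit: ok=False;break
shot('side','s8');print(st())
E
```

```text
[('top', np.float64(0.982), array([ 0.4747, -0.3776,  0.1855]), 0.94), ('side', np.float64(0.977), array([ 0.4741, -0.3794,  0.184 ]), 0.81)]
[('top', np.float64(0.973), array([ 0.4708, -0.1548, -0.0647]), 0.77), ('side', np.float64(0.987), array([ 0.4709, -0.1551, -0.0711]), 0.9)]
(58.8, array([0.4922, 0.3604, 0.1659]), array([-0.4, -0.8, -0.2]), 0.001)
2.15 False [ 0.2 -0.2 -0.3]
2.08 False [-0.3 -0.   1. ]
2.0 False [-1.2  1.9 -0.4]
1.93 False [-0.7  1.9  0.7]
1.86 False [-0.8  1.6  0.3]
1.79 False [ 0.1  0.4 -1.1]
1.72 False [ 0.4  1.4 -0.5]
1.64 False [-0.  -0.2 -0.3]
1.57 False [ 0.3  1.3 -0.7]
(62.6, array([0.5141, 0.2262, 0.1941]), array([-0.1, -0. ,  0. ]), 0.003)
```

View pics/s7.png

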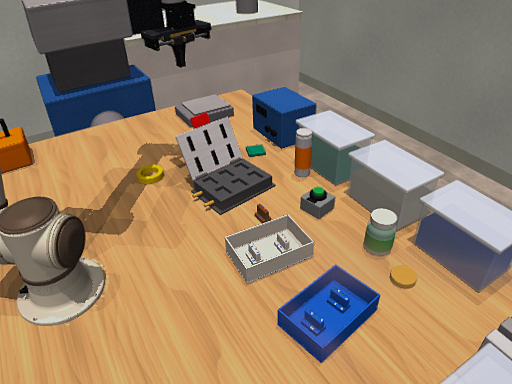

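View pics/s8.png

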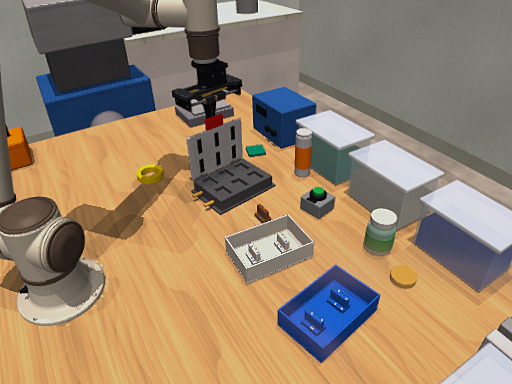

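All four pulls are in their crates, and the lid is now upright with its tab at (213,123). I'll push it on round and shut.

```bash
python3 - <<'E'
from h import *
h=.010
for th in np.linspace(1.5,.06,19):
    y=.07-.165*np.cos(th)+.010*np.sin(th); z=.041+.165*np.sin(th)+.010*np.cos(th)
    hit=env.move_straight(M(0,y+h,z),rate=.06,force_limit=20); print(round(th,2),hit,st()[2],end=' ')
    if hit: break
shot('side','s9');print(st())
E
```

```text
1.5 False [-0.2  1.4  1.4] 1.42 False [-0.   0.7  0.1] 1.34 False [0.5 1.2 0.7] 1.26 False [ 0.1  0.7 -0.3] 1.18 False [-0.5 -0.2 -0.3] 1.1 False [ 0.8 -0.4 -0.2] 1.02 False [-0.1  0.2 -0.1] 0.94 False [ 0.8 -0.1 -0.4] 0.86 False [ 0.2 -0.3  0. ] 0.78 False [-0.7 -0.8 -0.2] 0.7 False [-0.5 -0.2  0.1] 0.62 False [-0.2 -0.3 -0. ] 0.54 False [ 1.1 -0.2 -0.5] 0.46 False [ 1.6 -0.5  0.2] 0.38 False [0.5 0.3 0.9] 0.3 False [-0.2 -0.1  0.3] 0.22 False [-0.3  0.2  0.2] 0.14 False [ 0.1  0.9 -0.6] 0.06 False [ 0.5 -0.6  0.3] (69.7, array([0.5425, 0.055 , 0.0605]), array([-0.8, -0.5,  0.4]), 0.008)
```

View pics/s9.png

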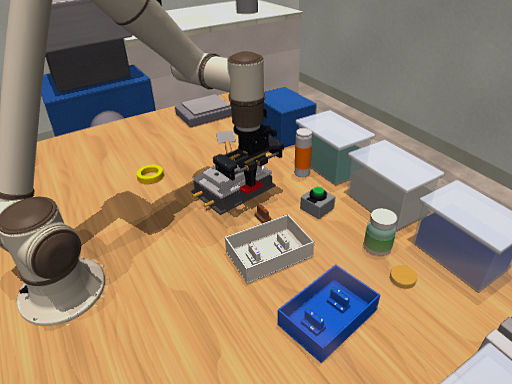

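The lid has come down with the tab, which shows red at (250,187). I'll press it fully shut now.

```bash
python3 - <<'E'
from h import *
a=M(0,-.087,.045)
hit=env.move_straight(a,rate=.02,force_limit=18); print(hit,st())
env.dwell(.3); print(st())
q=env.read_state()['position']; env.move_straight([q[0],q[1],.2],rate=.12)
a=M(0,-.25,.3); env.goto([.5,-.1,.33],[-90,0,90])
s=shot('side','s10');p=shot('top'); print(st())
im=cv2.resize(s['image'][130:230,150:350],None,fx=4,fy=4,interpolation=cv2.INTER_CUBIC)
cv2.imwrite('pics/s10z.png',im)
for q in(p,s):
  for d in env.search_frame(q,'start_top')[:2]: print(d['score'],d['xyz'])
E
```

```text
True (70.2, array([0.5434, 0.0536, 0.0514]), array([-2.3,  1. ,  4.9]), 0.009)
(70.5, array([0.5434, 0.0536, 0.0514]), array([-0.7,  0.8,  4.5]), 0.005)
(72.9, array([ 0.4998, -0.099 ,  0.3281]), array([ 0.1, -0.3,  0.5]), 0.008)
```

View pics/s10.png

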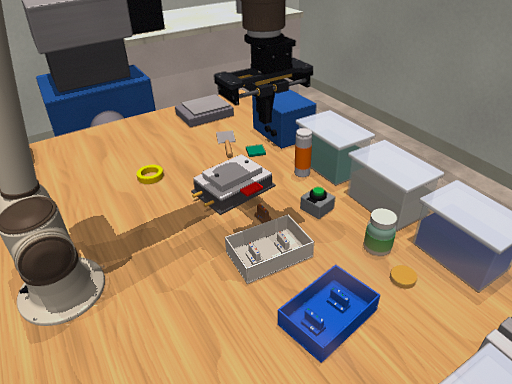

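View pics/s10z.png

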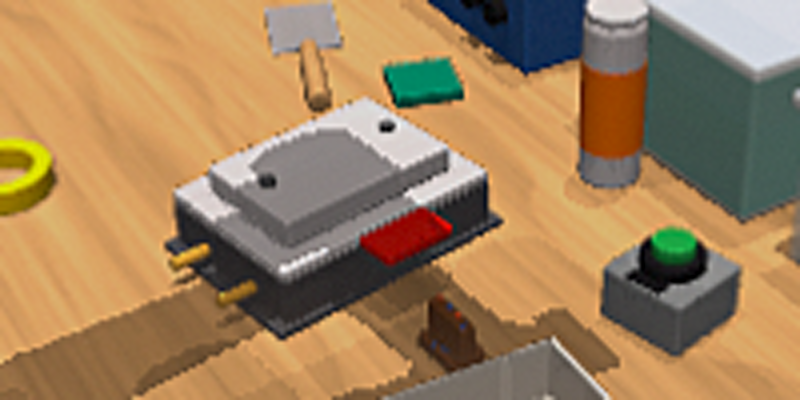

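The lid lies flat and shut, with the tab flush at (405,235) in the zoom. I'll press the tab once more to be sure, then go to the button.

```bash
python3 - <<'E'
from h import *
a=M(0,-.087,.0); o=[-90,0,YM+90]
env.goto([a[0],a[1],.15],o); env.move_straight([a[0],a[1],.06],rate=.1)
hit=env.move_straight([a[0],a[1],.045],rate=.01,force_limit=25); print(hit,st())
env.move_straight([a[0],a[1],.25],rate=.15)
env.goto([.675,-.081,.20],[-90,0,0]); print(st())
s=shot('side','s11'); shot('wrist','w11'); p=shot('top','t11')
E
```

```text
True (76.0, array([0.5432, 0.0523, 0.0514]), array([-0.6,  0.2,  3.6]), 0.003)
(78.8, array([ 0.6749, -0.0807,  0.1999]), array([-0.2, -0.1, -0. ]), 0.003)
```

View pics/s11.png

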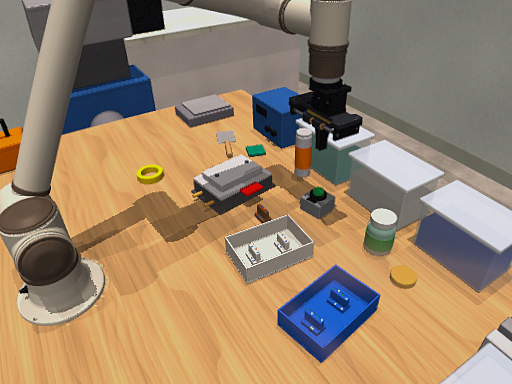

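View pics/w11.png

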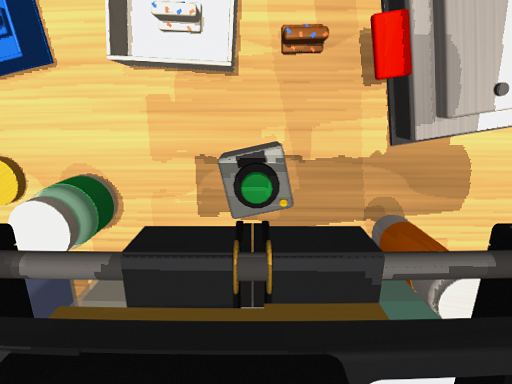

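```bash
python3 - <<'E'
from h import *
for n,(x0,x1,y0,y1) in dict(wrist=(225,290,160,210),side=(300,335,180,202)).items():
    p=shot(n); hsv=cv2.cvtColor(p['image'],cv2.COLOR_BGR2HSV)
    m=cv2.inRange(hsv,(50,150,110 if n=='side' else 60),(75,255,255)); k=np.zeros_like(m);k[y0:y1,x0:x1]=m[y0:y1,x0:x1]
    ys,xs=np.nonzero(k); print(n,len(xs),xs.mean(),ys.mean(),xs.min(),xs.max(),ys.min(),ys.max(),onz(p,[[xs.mean(),ys.mean()]],.066))
E
```

```text
wrist 780 256.1192307692308 187.25641025641025 240 272 172 202 [[ 0.67931923 -0.07725267  0.066     ]]
side 3 320.0 191.0 319 321 190 192 [[ 0.6809124  -0.08468669  0.066     ]]
```

```bash
python3 - <<'E'
from h import *
P=[.678,-.079]
env.goto([*P,.10],[-90,0,0])
env.move_straight([*P,.071],rate=.05); print(st())
hit=False
for z in np.arange(.069,.0555,-.001):
    hit=env.move_straight([*P,z],rate=.02,force_limit=15); print(round(z,3),hit,st()[1:3])
    if hit or abs(env.read_state()['force'][2])>12: break
shot('side','s12')
env.dwell(.3); print(st())
env.move_straight([*P,.20],rate=.08); env.dwell(.3); print(st())
E
```

```text
(80.3, array([ 0.6782, -0.079 ,  0.071 ]), array([-1.1,  0.1, -0.5]), 0.004)
0.069 False (array([ 0.678 , -0.079 ,  0.0691]), array([-0.4,  0.4, -0.5]))
0.068 False (array([ 0.678, -0.079,  0.068]), array([ 0.9, -0.5, -0.8]))
0.067 False (array([ 0.6782, -0.079 ,  0.0674]), array([-0.5,  0.9,  1. ]))
0.066 False (array([ 0.6782, -0.079 ,  0.0662]), array([-0. , -0.1,  1.9]))
0.065 False (array([ 0.6782, -0.079 ,  0.0652]), array([0.2, 0.5, 2.6]))
0.064 False (array([ 0.6782, -0.079 ,  0.0642]), array([ 0.2, -0.7,  3.1]))
0.063 False (array([ 0.6782, -0.079 ,  0.0632]), array([-0.5, -0.5,  4.4]))
0.062 False (array([ 0.6782, -0.079 ,  0.0622]), array([ 0.6, -0.1,  4.4]))
0.061 False (array([ 0.6782, -0.079 ,  0.0615]), array([-0.7, -0.4,  6.1]))
0.06 False (array([ 0.6782, -0.079 ,  0.0614]), array([-0.8,  0.3,  9.2]))
0.059 False (array([ 0.6783, -0.0791,  0.0613]), array([-2.2,  0.3, 12.1]))
(83.4, array([ 0.6783, -0.079 ,  0.0614]), array([-2.8,  1.8, 12.4]), 0.004)
(85.6, array([ 0.678 , -0.079 ,  0.1999]), array([-0.6,  0.7,  0.3]), 0.004)
```

View pics/s12.png

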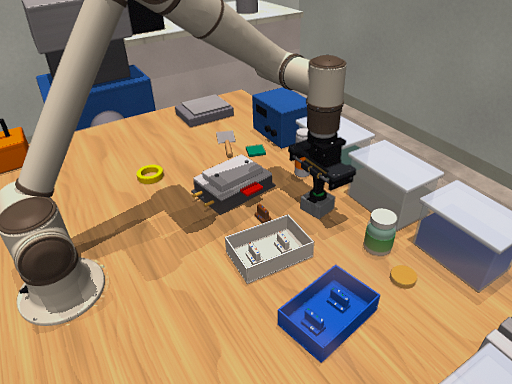

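Force rose like a spring to about 5–6 N over 6 mm, then hit a hard stop at z=0.0614, so the button was fully down. I'll move clear and make a final check.

```bash
python3 - <<'E'
from h import *
env.move_straight([.62,-.079,.33],rate=.15)
env.goto([.3,.45,.35],[-90,0,100]); env.dwell(.5)
s=shot('side','s13'); p=shot('top','t13'); print(st())
for n in('blue_crate','white_crate'): print(crate(n))
E
```

```text
(89.5, array([0.3 , 0.45, 0.35]), array([ 0.5, -0.5, -0.8]), 0.007)
[('top', np.float64(0.985), array([ 0.4741, -0.3784,  0.1841]), 0.63), ('side', np.float64(0.984), array([ 0.4744, -0.3792,  0.1823]), 0.92)]
[('top', np.float64(0.967), array([ 0.4711, -0.1556, -0.0748]), 0.81), ('side', np.float64(0.982), array([ 0.4712, -0.1558, -0.0614]), 0.79)]
```

View pics/s13.png

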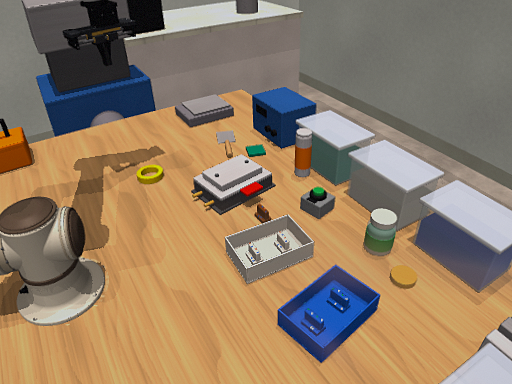

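View pics/t13.png

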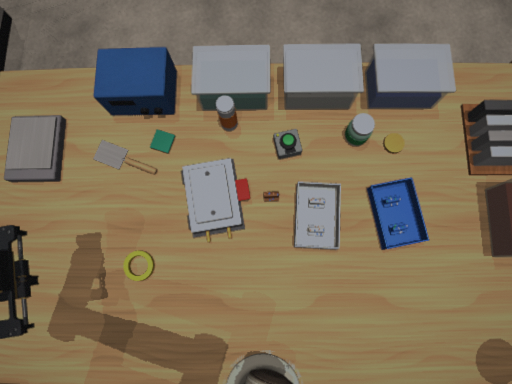

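Everything is in place: two pulls in each crate, lid shut, button up, and the other things not moved.

```bash
python3 -c "
from h import *
print(env.close_job())"
```

```text
the job is handed in; nothing more can be done
None
```

The job is done and handed in, at about 90 s of the 210 s allowed.

- **Pulls:** the mould held four. The two white ones are standing in the white crate and the two blue ones in the blue crate. I saw all six cavities empty before closing the mould.
- **Lid:** I swung it shut by its red tab. It hit a hard stop twice at z = 0.0514, against 0.051 expected when shut, and it lies flat in the pictures.
- **Start button:** I pressed it only after the lid was shut. It travelled about 6 mm, with the force rising to about 6 N and then a hard stop. I released it, and the last pictures show it up again.
- **Last checks:** each crate has its two pulls and has not moved. The brown look-alike and the other bench items look unmoved.
- **Failed readings:** while the arm was in the camera's view, the top camera missed the blue crate once and one side-view fit of the white crate was wrong. Both crates measured normally once the arm was clear.
- **Button position:** the wrist and side cameras disagreed by about 7 mm on the button's centre. I pressed at (0.678, -0.079), near the wrist reading, and it went fully down.

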